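# Lock the sample carousel at its index mark

## Robot

A 6-joint arm with a two-finger parallel gripper is mounted at the origin on the work surface. World frame = base frame: x ahead of the robot, y to its left, z up, the work surface at z = 0. Lengths are in m, angles in rad, forces in N, time in s.
With the tool pointing down it reaches from about 0.4 to 0.825 m from the base axis. Payload 7 kg.
Tool frame: the origin (TCP) lies on the centre line of the jaws, within the pads' length; the fingertips stand 22 mm ahead of it and the grasp point (between the pads) lies 3 mm ahead of it; z points along the fingers, y is the direction in which the jaws open and shut (so a half turn about z gives the same grasp; the last joint's range is limited). The gripper opens to 88 mm and grips with 3 to 60 N. Pads are 19 mm wide; open, the fingers measure 130 mm over their backs; the gripper's body (78 mm by 193 mm) begins 47 mm behind the grasp point.
Start: joints at [-0.945, 0.359, 0.012, 0, -1.224, -0.288], TCP at [0.224, -0.637, 0.249] pointing down, gripper open.
Joint ranges: [-3.07, 3.07], [-1.43, 2.12], [-1.02, 1.25], [-3.03, 1.67], [-3.05, -0], [-3.03, 3.03]. Speed limits (rad/s): [2.39, 2.39, 3.01, 3.14, 3.14, 3.14].

## Interface

Orientations are given as [roll, pitch, yaw] about the fixed x, y, z axes, in that order (R = Rz(yaw) Ry(pitch) Rx(roll)).
In Python, from station import arm gives the robot as it stands. The module is installed in compiled form; this text tells all that it offers.
- The arm moves only by the tool arm_command, never from a script. Its argument "motion" is a list of rows, each a list of 3 entries, a list of its own where there are three numbers: the shift along the tool's x, y, z in mm, then the turn, a rotation vector about the tool's x, y, z in degrees, then the opening, from 0 (shut) to 1 (fully open). In form: [[[tx, ty, tz], [wx, wy, wz], grip], ...]. A call has 1 to 20 rows; each row shifts and turns the commanded pose from where the row before left it, along the tool's axes as they then stand; what a row does not reach is not made up. A row lasts 1/12 s, in which the tool goes at most 41.7 mm and 7.16 degrees, less where a joint would pass 70% of its speed; a pose out of reach is approached as far as the arm can. A call is refused whole if a number of a shift passes 41.7 or a number of a turn 7.16, either way. A call with a gripper value outside its range is refused whole. The fingers move at their own pace and stop on an object; "newtons" is the grip in N (left out, the last holds). Time passes only in rows, so rows that do not move let the fingers close. It gives the time, the measured TCP pose, the force and the opening at its end, in the units of the state.
- arm.get_state(): the state, without advancing time (a new reading comes with each control period).
- arm.grab_frame(name): name is "side" or "top"; returns the picture (400x640x3 uint8, red, green, blue); there is no depth.
- arm.camera_info(name): a dict with "fov_y" (degrees; the focal length in pixels is half the picture's height over the tangent of half this angle, whatever the lens; pixels are square), "cx", "cy" (the principal point, pixels), "view" (4x4, takes a point from world to camera coordinates). Camera axes: x right, y down, z forward; pixel columns grow to the right and rows downward; lengths in m; the calibration is good to about 2 mm. A picture is of the moment at which its call begins. camera_info takes no time and is no camera call.
- arm.job_done(): hands the job in, once; it reports no verdict.
The state is a dict: "t": time; "q": joint angles; "qd": joint speeds; "joint_efforts": joint torques, N m; "eef_pos": TCP position; "ee_rot": TCP orientation; "force": force on the tool from outside, world axes, zero at the start; "moment": the same for the moment, N m; "width": finger opening in m.
Only numpy, scipy, OpenCV 4.12 (cv2) and the standard library are available. Lean on these libraries where they do the work, as an engineer would, in place of code of your own. Each camera call takes 0.05 s, during which the arm holds its last target. There are 200 camera calls.

## Task

Put the steel locking pin from its stand into the guide hole of the sample carousel and let go of it, then push the carousel round (its rim posts are for that) to the index pointer, feeling for the place near the pointer where the pin drops by its own weight into the hole hidden underneath. Once it has dropped, keep pushing against the lock with about 12 N for a moment to prove that it holds, never pushing the carousel with more than 22 N, and back away. Do not touch the pin again once the carousel is turning, and leave the other things on the bench where they are.

Things in the scene. Friction and masses are not known exactly. Their poses are not given: they have to be found in the camera images.
- carousel: White round sample tray, 280 mm across, 8 mm thick, turning freely both ways about its vertical axis (light friction, about 1 N at a post; stops when not pushed). Origin on the axis at the tray's underside, 38 mm above the bench; z up, +x towards the guide block. Four upright push posts stand near its rim, 120 mm from the axis, at 45, 135, 225 and 315 degrees counter-clockwise (from above) from +x.
- post (a point): Top centre of the push post at 45 degrees, 98 mm above the bench. All four posts are alike: plain steel rods of 14 mm diameter, 52 mm high above the tray, fixed to the tray.
- hub (a point): Top centre of the tray's hub, 48 mm diameter, 80 mm above the bench. Around it, 56 mm from the axis at 60, 120, 180, 240 and 300 degrees from the tray's +x, stand five fixed vials, 22 mm diameter, tops 82 mm above the bench.
- guide (a point): Mouth of the guide hole, on the hole's axis, 85 mm from the carousel's axis, at the top of the grey guide block on the tray, 62 mm above the bench. The block is 36 mm (radially) by 40 mm; the hole is vertical, round, 12 mm diameter with a 2 mm chamfer, and goes through block and tray.
- plinth: Fixed grey round foot of the carousel, 316 mm across and 12 mm high, origin on the carousel's axis at bench level, +x towards the index pointer. Between it and the tray, hidden, lies a fixed index plate, top 36 mm above the bench, with one lock hole 85 mm from the axis: 13 mm radially, 15 mm along the turning direction, 16 mm deep.
- mark (a point): Tip of the index pointer, a plain brass upright on the plinth, 24 mm wide, with an arrow tip; the tip is 140 mm from the axis, 48 mm above the bench, at the tray's rim. The lock hole's bearing is only roughly the pointer's: up to 0.12 rad off to either side, differently each time. At the start the guide hole is 0.7 to 1.5 rad counter-clockwise (from above) of the pointer.
- pin: Steel locking pin, upright, 70 g, 70 mm long. Origin at the centre of its lower end, z along it to the head. Shaft 10 mm diameter with a 3 mm chamfered tip; round head 18 mm diameter from 48 to 70 mm above the origin, to grip. Its tip is 6 mm above the bench in the stand, 36 mm when riding in the guide on the index plate, 20 mm when dropped into the lock hole, which locks the carousel but for a few mm of play.
- stand: Fixed grey block, 60 by 60 by 40 mm high, with a hole of 13 mm for the pin; origin under its centre. To the left or to the right of the carousel.
- amber: Bystander: amber glass bottle, 54 mm diameter, 100 mm high, origin under its centre; on the other side of the carousel from the stand.
- tub: Bystander: jar with blue cap, 68 mm diameter, 70 mm high, origin under its centre.
- beaker: Bystander: glass beaker, 66 mm diameter, 80 mm high, origin under its centre.
- drum_a: Bystander: large white jar with yellow cap, 84 mm diameter, 170 mm high, origin under its centre.
- drum_b: Bystander: white jar with orange cap, 76 mm diameter, 150 mm high, origin under its centre.
- spatula: Bystander: spatula 200 mm long lying on the bench.

How it is judged:
On the way, in this order (a step that is already met when the one before it is completed fails the run):
1. the pin stands in the guide hole, let go, riding on the index plate (horizontal distance between pin and guide below 0.006 m and height (world z) of pin between 0.032 and 0.04 m and contact force between the fingers and pin below 0.1 N), for 0.1 s.
2. with the pin dropped into the lock hole, the carousel is pressed against the lock with 7 N or more (height (world z) of pin below 0.025 m and horizontal distance between pin and guide below 0.006 m and contact force between the fingers and carousel above 7 N), for 0.15 s.
At the end, for the whole second after the job is handed in: The pin stands in the guide hole (within 6 mm of its axis, tilted less than 0.2 rad) and has dropped into the lock hole (its tip less than 25 mm above the bench); the guide hole is at the index pointer (within 0.22 rad) and carousel and pin are at rest (height (world z) of pin below 0.025 m and horizontal distance between pin and guide below 0.006 m and angle between pin's own z axis and vertical below 0.2 rad and angle between the x axis of carousel and the x axis of plinth, either way round below 0.22 rad and horizontal distance between guide and mark below 0.085 m and angular speed of carousel below 0.03 rad/s and linear speed of pin below 0.02 m/s); the robot touches nothing.
It fails at once if the carousel is pushed with more than 22 N (contact force between any of the fingers, the arm and carousel above 22 N).
It fails at once if the pin is touched after the carousel has been turned (guide hole moved more than 25 mm) (distance of guide from where it was at the start of the episode above 0.025 m and contact force between any of the fingers, the arm and pin above 0.3 N).
It fails at once if a bystander is moved by more than 20 mm (distance of any of amber, tub, beaker, drum_a, drum_b, spatula from where it was at the start of the episode above 0.02 m).
It also fails if it takes over 72 s, if anything falls off the work surface, if the arm or the gripper's body presses on something with over 40 N, if the wrist force passes 120 N, or if a joint passes its speed limit or range.

## Working session

There is one attempt and no reset: what is moved stays moved. The work goes in short steps, Python scripts to look and compute and a tool call to move; the robot and the scene stay as the last step left them, time stands still between calls to the robot, and variables do not carry over. Pictures are saved under pics/ and viewed, on a budget of 10 in all, crops included, one or two more only if the job needs it, and the job is handed in when it is done.

Besides the shell and the picture viewer there is one more tool, called after "Call:" as name([rows], argument=value, ...), one row to a line, values as JSON. arm_command: Moves the arm, as the interface text tells. Its arguments: {"type":"object","properties":{"motion":{"type":"array","items":{"type":"array"}},"newtons":{"type":"number"}},"required":["motion"]}

```bash
mkdir -p pics
cat > h.py <<'E'
import numpy as np, cv2
from station import arm
def snap(n,f):
    im=arm.grab_frame(n); cv2.imwrite('pics/'+f,im[:,:,::-1]); return im
def K(n):
    c=arm.camera_info(n); f=200/np.tan(np.radians(c['fov_y'])/2); return f,c['cx'],c['cy'],np.array(c['view'])
def ray(n,u,v,z):
    f,cx,cy,V=K(n); d=V[:3,:3].T@np.array([(u-cx)/f,(v-cy)/f,1]); o=-V[:3,:3].T@V[:3,3]
    return o+d*(z-o[2])/d[2]
def proj(n,p):
    f,cx,cy,V=K(n); q=V[:3,:3]@np.array(p)+V[:3,3]; return q[:2]/q[2]*f+[cx,cy]
E
python3 - <<'E'
from h import *
for n in('top','side'):
    snap(n,n+'0.png'); f,cx,cy,V=K(n); print(n,f,cx,cy,(-V[:3,:3].T@V[:3,3]).round(3),V[:3,:3].round(3).tolist(), arm.camera_info(n).keys())
print(arm.get_state())
E
```

```text
top 511.5212541180151 311.43928632548074 194.64497144559172 [0.522 0.04  1.383] [[-0.025, -1.0, -0.013], [-0.998, 0.026, -0.059], [0.059, 0.012, -0.998]] dict_keys(['fov_y', 'cx', 'cy', 'view'])
side 420.6429176917541 325.117716135272 211.2032415983016 [0.185 0.617 0.745] [[-0.797, -0.604, 0.015], [-0.412, 0.525, -0.745], [0.442, -0.599, -0.667]] dict_keys(['fov_y', 'cx', 'cy', 'view'])
{'t': 0.1, 'q': array([-9.44887793e-01,  3.59353568e-01,  1.11438804e-02, -3.36271418e-04,
       -1.22409079e+00, -2.88088254e-01]), 'qd': array([ 0.00160595, -0.00090024,  0.00233537,  0.00082565,  0.0018496 ,
        0.00076756]), 'joint_efforts': array([-7.41786589e-04, -5.84165204e+01,  2.93756765e+01,  7.01547503e+00,
        1.02068853e-02, -7.44556382e-05]), 'eef_pos': array([ 0.22355834, -0.63647067,  0.2476837 ]), 'ee_rot': array([ 3.14006067e+00, -1.24300067e-04, -2.80388678e+00]), 'force': array([-0.15160125, -0.07810819, -0.2154955 ]), 'moment': array([ 0.05762764, -0.02080401,  0.01703292]), 'width': 0.08791886043963541}
```

View pics/top0.png

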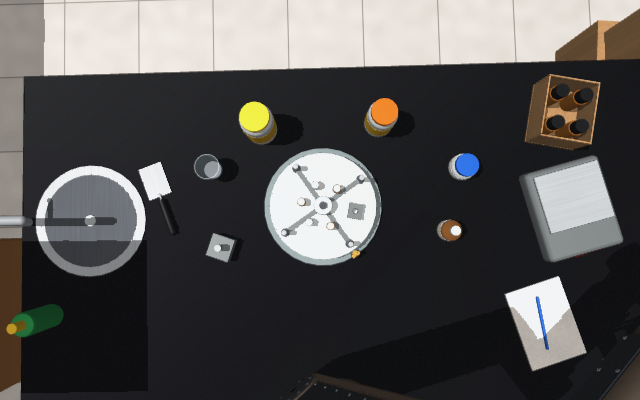

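View pics/side0.png

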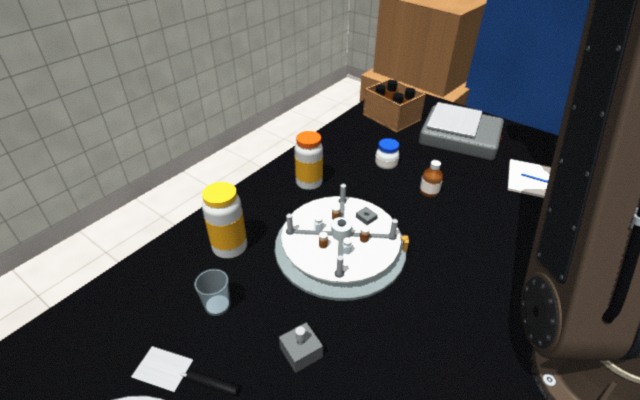

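The top view shows the carousel at about (323,206), guide block (356,211), brass pointer (356,253), pin and stand (221,247). I'll measure these by mask and look at one enlarged crop.

Run:
```python
from h import *
im=cv2.imread('pics/top0.png')
c=cv2.resize(im[140:272,190:390],None,fx=4,fy=4,interpolation=cv2.INTER_CUBIC); cv2.imwrite('pics/crop1.png',c)
hsv=cv2.cvtColor(im,cv2.COLOR_BGR2HSV)
# plinth outline: non-dark blob
g=cv2.cvtColor(im,cv2.COLOR_BGR2GRAY)
m=(g>70).astype(np.uint8); 
n,l,s,ce=cv2.connectedComponentsWithStats(m)
for i in range(1,n):
    if s[i][4]>150 and 180<ce[i][0]<480 and 80<ce[i][1]<290:
        print(s[i],ce[i])
        if s[i][4]>5000:
            cs,_=cv2.findContours((l==i).astype(np.uint8),0,1); e=cv2.fitEllipse(max(cs,key=len)); print('plinth',e, ray('top',*e[0],.012))
w=((hsv[:,:,1]<14)&(g>215)).astype(np.uint8); w[:140]=0;w[270:]=0;w[:,:255]=0;w[:,390:]=0
cs,_=cv2.findContours(w,0,1); cc=max(cs,key=cv2.contourArea); h=cv2.convexHull(cc); e=cv2.fitEllipse(h); print('tray',e,ray('top',*e[0],.046))
o=((hsv[:,:,0]>8)&(hsv[:,:,0]<30)&(hsv[:,:,1]>110)&(g>60)); ys,xs=np.nonzero(o[235:265,340:370]); print('brass',list(zip(xs+340,ys+235)))
```

```text
[364  98  34  39 978] [380.80265849 116.47341513]
[ 239  101   38   43 1160] [256.84396552 121.39827586]
[  264   148   118   118 10840] [322.41143911 206.42186347]
plinth ((322.39630126953125, 206.41485595703125), (116.40200805664062, 116.87245178222656), 155.24429321289062) [0.57093034 0.02742549 0.012     ]
[448 153  31  27 636] [463.22955975 165.78144654]
[194 154  28  26 380] [209.57631579 167.51315789]
[437 219  25  22 410] [448.63658537 229.78780488]
[205 233  30  29 556] [219.71942446 247.23920863]
tray ((322.2621154785156, 205.6857147216797), (105.6634292602539, 105.9256362915039), 29.82366371154785) [0.57163065 0.02802654 0.046     ]
brass [(np.int64(353), np.int64(250)), (np.int64(354), np.int64(250)), (np.int64(353), np.int64(251)), (np.int64(354), np.int64(251)), (np.int64(355), np.int64(251)), (np.int64(356), np.int64(251)), (np.int64(357), np.int64(251)), (np.int64(358), np.int64(251)), (np.int64(353), np.int64(252)), (np.int64(354), np.int64(252)), (np.int64(355), np.int64(252)), (np.int64(356), np.int64(252)), (np.int64(357), np.int64(252)), (np.int64(358), np.int64(
[... 490 characters left out ...]
.int64(357), np.int64(254)), (np.int64(358), np.int64(254)), (np.int64(359), np.int64(254)), (np.int64(351), np.int64(255)), (np.int64(352), np.int64(255)), (np.int64(353), np.int64(255)), (np.int64(354), np.int64(255)), (np.int64(355), np.int64(255)), (np.int64(356), np.int64(255)), (np.int64(357), np.int64(255)), (np.int64(358), np.int64(255)), (np.int64(352), np.int64(256)), (np.int64(353), np.int64(256)), (np.int64(354), np.int64(256)), (np.int64(355), np.int64(256)), (np.int64(356), np.int64(256)), (np.int64(352), np.int64(257)), (np.int64(353), np.int64(257)), (np.int64(354), np.int64(257)), (np.int64(355), np.int64(257)), (np.int64(353), np.int64(258)), (np.int64(354), np.int64(258))]
```

View pics/crop1.png

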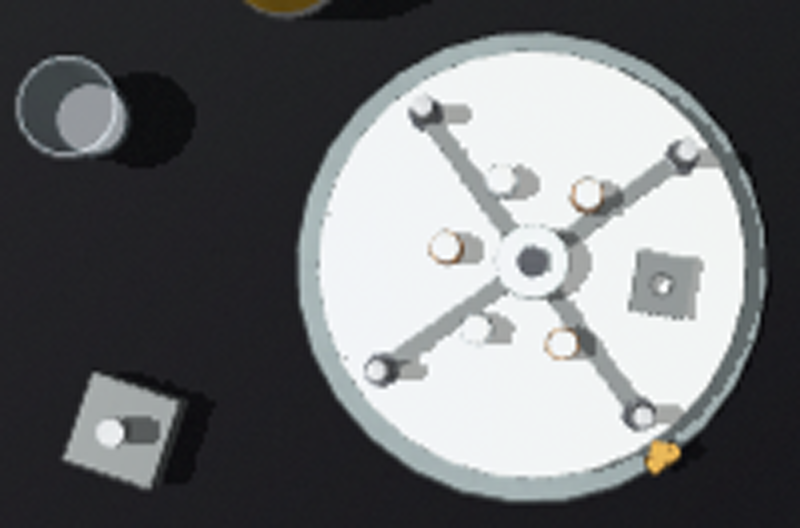

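Run:
```python
from h import *
def T(x,y,z): return ray('top',190+(x+.5)/4-.5,140+(y+.5)/4-.5,z)
P={'pin':(110,432,.076),'hub':(533,262,.08),'guide':(662,284,.062),'p1':(424,105,.098),'p2':(687,150,.098),'p3':(378,368,.098),'p4':(642,412,.098),'brass':(661,456,.048),'stand':(124,431,.04)}
R={k:T(*v) for k,v in P.items()}
for k,v in R.items(): print(k,v.round(4))
c=np.mean([R['p%d'%i] for i in(1,2,3,4)],axis=0)[:2]; print('c',c)
for k in R:
    d=R[k][:2]-c; print(k,np.hypot(*d).round(4),np.degrees(np.arctan2(d[1],d[0])).round(1))
im=cv2.imread('pics/side0.png')
a=cv2.resize(im[310:380,260:340],None,fx=5,fy=5,interpolation=cv2.INTER_CUBIC)
b=cv2.resize(im[180:285,270:415],None,fx=5,fy=5,interpolation=cv2.INTER_CUBIC)[:, :]
o=np.zeros((b.shape[0]-0,800,3),np.uint8); o[:, :395]=0
b=cv2.resize(im[185:265,330:415],None,fx=4.6,fy=4.6,interpolation=cv2.INTER_CUBIC)
o=np.zeros((400,800,3),np.uint8);o[:350,:400]=a;o[:b.shape[0],405:405+b.shape[1]]=b[:,:395]
cv2.imwrite('pics/crop2.png',o)
for k in('pin','hub','guide','p2','p4'): print(k,proj('side',R[k]).round(1))
```

```text
pin [0.4703 0.2991 0.076 ]
hub [0.5718 0.0267 0.08  ]
guide [ 0.5561 -0.0562  0.062 ]
p1 [0.672  0.0931 0.098 ]
p2 [ 0.6391 -0.0718  0.098 ]
p3 [0.5071 0.1258 0.098 ]
p4 [ 0.4756 -0.0387  0.098 ]
brass [ 0.4451 -0.0533  0.048 ]
stand [0.4694 0.297  0.04  ]
c [0.57343663 0.02706626]
pin 0.2909 110.8
hub 0.0017 -168.4
guide 0.0851 -101.7
p1 0.1186 33.8
p2 0.1187 -56.4
p3 0.1189 123.9
p4 0.1179 -146.1
brass 0.1514 -148.0
stand 0.2893 111.1
pin [300.2 329. ]
hub [341.9 222.5]
guide [366.5 212.2]
p2 [343.1 184.3]
p4 [393.5 219.1]
```

View pics/crop2.png

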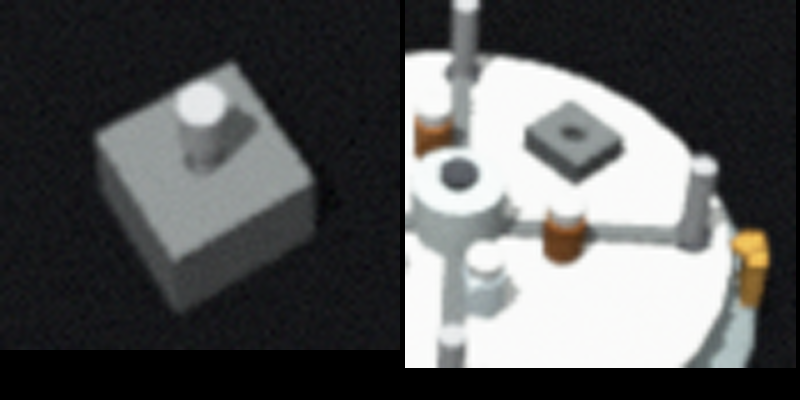

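Both views agree to about 1 px. The guide is about 47° counter-clockwise of the pointer, so the carousel has to turn clockwise. I'll set the yaw so the jaws are tangential at the guide, then travel to the pin.

Call:
arm_command([
  [[0,0,0],[0,0,-6.6],0.5],
  [[0,0,0],[0,0,-6.6],0.5],
  [[0,0,0],[0,0,-6.6],0.5],
  [[0,0,0],[0,0,-6.6],0.5],
  [[0,0,0],[0,0,-6.6],0.5],
  [[0,0,0],[0,0,-6.6],0.5],
  [[0,0,0],[0,0,-6.6],0.5],
  [[0,0,0],[0,0,-6.6],0.5],
  [[0,0,0],[0,0,-6.5],0.5],
  [[-36.8,-12.7,0],[0,0,0],0.5],
  [[-36.8,-12.7,0],[0,0,0],0.5],
  [[-36.8,-12.7,0],[0,0,0],0.5],
  [[-36.8,-12.7,0],[0,0,0],0.5],
  [[-36.8,-12.7,0],[0,0,0],0.5],
  [[-36.8,-12.7,0],[0,0,0],0.5],
  [[-36.8,-12.7,0],[0,0,0],0.5],
  [[-36.8,-12.7,0],[0,0,0],0.5],
  [[-36.8,-12.7,0],[0,0,0],0.5],
  [[-36.8,-12.7,0],[0,0,0],0.5],
  [[-36.8,-12.7,0],[0,0,0],0.5],
], newtons=20)

```text
t: 1.77
eef_pos: [0.4407, -0.2656, 0.2485]
ee_rot: [3.142, 0.0, -1.769]
force: [0.8, -0.2, -0.9]
width: 0.0442
```

```bash
cat >> h.py <<'E'
from scipy.spatial.transform import Rotation as Ro
def delta(t,rows=None):
    s=arm.get_state(); R=Ro.from_euler('xyz',s['ee_rot']); d=R.inv().apply(np.array(t)-s['eef_pos'])*1000
    print('t',round(s['t'],2),'pos',s['eef_pos'].round(4),'rot',np.degrees(s['ee_rot']).round(2),'F',s['force'].round(2),'w',round(s['width'],4),'delta mm',d.round(1))
    return d
E
python3 -c "
from h import *
delta((.470,.2985,.2))"
```

```text
t 1.77 pos [ 0.4407 -0.2656  0.2485] rot [ 1.8000e+02  1.0000e-02 -1.0135e+02] F [ 0.76 -0.19 -0.93] w 0.0442 delta mm [-558.8   82.2   48.6]
```

Call:
arm_command([
  [[-37.2,5.5,3.2],[0,0,0],0.5],
  [[-37.2,5.5,3.2],[0,0,0],0.5],
  [[-37.2,5.5,3.2],[0,0,0],0.5],
  [[-37.2,5.5,3.2],[0,0,0],0.5],
  [[-37.2,5.5,3.2],[0,0,0],0.5],
  [[-37.2,5.5,3.2],[0,0,0],0.5],
  [[-37.2,5.5,3.2],[0,0,0],0.5],
  [[-37.2,5.5,3.2],[0,0,0],0.5],
  [[-37.2,5.5,3.2],[0,0,0],0.5],
  [[-37.2,5.5,3.2],[0,0,0],0.5],
  [[-37.2,5.5,3.2],[0,0,0],0.5],
  [[-37.2,5.5,3.2],[0,0,0],0.5],
  [[-37.2,5.5,3.2],[0,0,0],0.5],
  [[-37.2,5.5,3.2],[0,0,0],0.5],
  [[-37.2,5.5,3.2],[0,0,0],0.5],
  [[0,0,20],[0,0,0],0.5],
  [[0,0,20],[0,0,0],0.5],
  [[0,0,20],[0,0,0],0.5],
  [[0,0,0],[0,0,0],0.5],
])

```text
t: 3.35
eef_pos: [0.4671, 0.2944, 0.1364]
ee_rot: [3.137, -0.006, -1.769]
force: [-0.4, -0.8, -0.9]
width: 0.0439
```

```bash
python3 -c "
from h import *
delta((.470,.2985,.067))
im=snap('side','side1.png')[:,:,::-1]
cv2.imwrite('pics/crop3.png',cv2.resize(im[230:390,210:390],None,fx=3,fy=3,interpolation=2))"
```

```text
t 3.35 pos [0.4671 0.2944 0.1364] rot [ 179.76   -0.33 -101.36] F [-0.37 -0.81 -0.86] w 0.0439 delta mm [-5.  -2.3 69.3]
```

View pics/crop3.png

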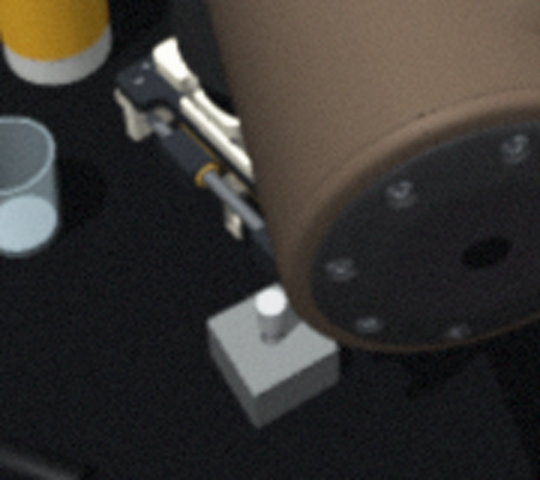

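The pin head is at about (300,332), just in front of the gripper, with nothing in between. I'll descend partway and recheck the residual.

Call:
arm_command([
  [[-2,-1,10],[0,0,0],0.5],
  [[-1,0,10],[0,0,0],0.5],
  [[0,0,0],[0,0,0],0.5],
  [[0,0,0],[0,0,0],0.5],
  [[0,0,0],[0,0,0],0.5],
])

```text
t: 3.82
eef_pos: [0.471, 0.2987, 0.121]
ee_rot: [-3.141, 0.0, -1.769]
force: [0.7, 0.3, -0.1]
width: 0.0441
```

```bash
python3 -c "
from h import *
delta((.470,.2985,.067))"
```

```text
t 3.82 pos [0.471  0.2987 0.121 ] rot [-1.7998e+02  3.0000e-02 -1.0135e+02] F [ 0.68  0.29 -0.09] w 0.0441 delta mm [ 0.4  1.  54. ]
```

Call:
arm_command([
  [[0.4,1,13],[0,0,0],0.5],
  [[0,0,13],[0,0,0],0.5],
  [[0,0,13],[0,0,0],0.5],
  [[0,0,13],[0,0,0],0.5],
  [[0,0,0],[0,0,0],0.5],
  [[0,0,0],[0,0,0],0.5],
  [[0,0,0],[0,0,0],0],
  [[0,0,0],[0,0,0],0],
  [[0,0,0],[0,0,0],0],
  [[0,0,0],[0,0,0],0],
  [[0,0,0],[0,0,0],0],
  [[0,0,0],[0,0,0],0],
], newtons=20)

```text
t: 4.82
eef_pos: [0.4699, 0.2987, 0.069]
ee_rot: [-3.141, 0.001, -1.769]
force: [-0.7, -0.6, 2.6]
width: 0.0171
```

```bash
python3 -c "
from h import *
delta((.470,.2985,.2))"
```

```text
t 4.82 pos [0.4699 0.2987 0.069 ] rot [-1.7997e+02  4.0000e-02 -1.0134e+02] F [-0.72 -0.57  2.55] w 0.0171 delta mm [ 1.00e-01 -2.00e-01 -1.31e+02]
```

Call:
arm_command([
  [[0,0,-10],[0,0,0],0],
  [[0,0,-20],[0,0,0],0],
  [[0,0,-30],[0,0,0],0],
  [[0,0,-30],[0,0,0],0],
  [[0,0,-28],[0,0,0],0],
  [[0,0,0],[0,0,0],0],
  [[0,0,0],[0,0,0],0],
])

```text
t: 5.4
eef_pos: [0.4702, 0.2991, 0.189]
ee_rot: [-3.14, 0.004, -1.769]
force: [-0.9, -0.0, -0.8]
width: 0.0173
```

```bash
python3 -c "
from h import *
delta((.556,-.056,.185))"
```

```text
t 5.4 pos [0.4702 0.2991 0.189 ] rot [-179.89    0.21 -101.34] F [-0.89 -0.03 -0.84] w 0.0173 delta mm [ 331.3 -154.     3. ]
```

Call:
arm_command([
  [[20,-9,0],[0,0,0],0],
  [[30,-14,0],[0,0,0],0],
  [[30,-14,0],[0,0,0],0],
  [[30,-14,0],[0,0,0],0],
  [[30,-14,0],[0,0,0],0],
  [[30,-14,0],[0,0,0],0],
  [[30,-14,0],[0,0,0],0],
  [[30,-14,0],[0,0,0],0],
  [[30,-14,0],[0,0,0],0],
  [[30,-14,0],[0,0,0],0],
  [[30,-14,0],[0,0,0],0],
  [[11.3,-5,0],[0,0,0],0],
  [[0,0,12],[0,0,0],0],
  [[0,0,12],[0,0,0],0],
  [[0,0,12],[0,0,0],0],
  [[0,0,10],[0,0,0],0],
  [[0,0,0],[0,0,0],0],
  [[0,0,0],[0,0,0],0],
  [[0,0,0],[0,0,0],0],
])

```text
t: 6.98
eef_pos: [0.5557, -0.0565, 0.1409]
ee_rot: [-3.141, -0.0, -1.768]
force: [0.4, 0.6, -0.1]
width: 0.017
```

```bash
python3 -c "
from h import *
delta((.556,-.056,.14))
im=snap('side','side2.png')[:,:,::-1]
im2=snap('top','top2.png')[:,:,::-1]
a=cv2.resize(im[150:270,290:430],None,fx=5,fy=5,interpolation=2)
cv2.imwrite('pics/crop4.png',a)
print(proj('side',(.556,-.056,.062)),proj('side',(.556,-.056,.079)))"
```

```text
t 6.98 pos [ 0.5557 -0.0565  0.1409] rot [-1.7999e+02 -1.0000e-02 -1.0132e+02] F [ 0.42  0.6  -0.08] w 0.017 delta mm [-0.5 -0.2  0.9]
[366.54841624 212.27271037] [367.11809283 207.02296741]
```

View pics/crop4.png

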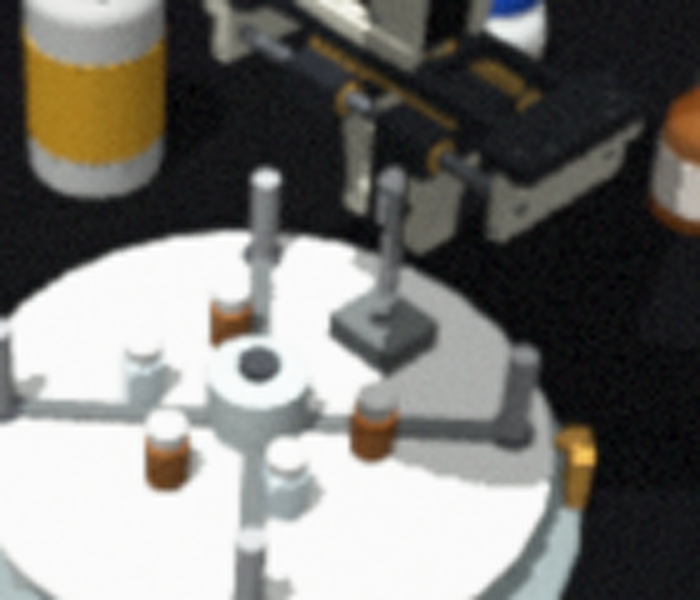

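The hole sits at (366.2,212.2), as predicted, and the pin tip is just above it at about (366.7,209). I'll check the pin's axis numerically against the prediction.

```bash
python3 -c "
from h import *
im=cv2.cvtColor(cv2.imread('pics/side2.png'),6)
for v in range(180,220): print(v,im[v,358:380])
for z in(.0779,.09,.11,.126,.148): print(z,proj('side',(.5557,-.0565,z)).round(1))"
```

```text
180 [ 36  75  94  98 101  85  52  17  16  20  17  22  15  20  12  21  20  36
  70  86  71  67]
181 [32 67 99 99 98 86 46 20 14 21 20 10 14 16 17 19 23 43 70 68 59 70]
182 [ 30  67  97 101 111  96  49  20  19  24  29  30  22  16  15  22  19  46
  69  60  49  60]
183 [ 30  67 100 104 118 110  47  18  31  61  76  75  44  26  17  19  24  43
  67  63  47  46]
184 [ 26  67  97 105 121 109  46  34  72 106 131 118  88  36  22  23  22  33
  57  70  69  64]
185 [ 30  65  99 118 150 134  54  64 111 130 135 134 106  59  51  44  33  45
  59  80  93  89]
186 [ 32  69 101 137 184 160  60  77 121 136 136 130 110  71  87  74  69  78
  85  98  96  94]
187 [ 37  74  99 131 172 151  56  57  96 115 125 124 102  72  94 101  96 101
  99  96  98  97]
188 [ 49  91 116 132 150 119  44  60  86  88  96 101  84  71  98 101  99 101
 103 102  97  97]
189 [ 58 114 134 130 136  89  40  70 102  93  82  77  61  68 100  96  99 101
  97 100  95  96]
190 [ 54 104 135 137 136  84  35  75 109  99  81  71  52  60  93 100  99  98
 100 100  96  99]
191 [ 36  76 113 138 130  78  39  75 102  87  80  70  48  41  75 100 103 101
 
[... 2075 characters left out ...]
7  83  84 105
 133 158 169 172]
214 [120 141 150 152 151 137 106  86  82  78  80  83  83  83  82  84  85  87
  96 133 166 171]
215 [ 89 111 136 147 150 150 138 123 109 101  82  80  84  83  85  82  82  75
  74 110 161 171]
216 [ 76  82 102 125 142 147 151 149 142 116  89  86  84  83  82  83  74  66
  64 116 166 173]
217 [ 77  73  80  96 121 138 146 149 131  92  82  83  81  79  73  68  60  56
  68 119 167 173]
218 [107  80  75  83  86 107 126 142 126  87  84  85  75  70  62  51  55  53
  79 130 167 175]
219 [188 124  88  78  76  78  93 116 111  84  79  71  64  51  53  52  57  70
 104 147 169 174]
0.0779 [367.3 207.3]
0.09 [367.7 203.5]
0.11 [368.4 197.1]
0.126 [369.  191.8]
0.148 [369.8 184.4]
```

The pin axis, head and tip agree with the prediction to about 1 px (roughly 2 mm), which is inside the chamfers. I'll lower it gently and watch the force.

Call:
arm_command([
  [[-0.5,0,6],[0,0,0],0],
  [[0,0,6],[0,0,0],0],
  [[0,0,4],[0,0,0],0],
  [[0,0,3],[0,0,0],0],
  [[0,0,2],[0,0,0],0],
  [[0,0,0],[0,0,0],0],
  [[0,0,0],[0,0,0],0],
], newtons=12)

```text
t: 7.67
eef_pos: [0.5556, -0.0562, 0.1194]
ee_rot: [3.141, -0.0, -1.769]
force: [-0.5, 0.4, -0.4]
width: 0.0175
```

Call:
arm_command([
  [[0,0,4],[0,0,0],0],
  [[0,0,4],[0,0,0],0],
  [[0,0,4],[0,0,0],0],
  [[0,0,4],[0,0,0],0],
  [[0,0,0],[0,0,0],0],
  [[0,0,0],[0,0,0],0],
])

```text
t: 8.17
eef_pos: [0.5554, -0.0563, 0.1032]
ee_rot: [3.141, -0.0, -1.769]
force: [0.4, 0.3, -0.3]
width: 0.0174
```

Call:
arm_command([
  [[0,0,2],[0,0,0],0],
  [[0,0,1],[0,0,0],0],
  [[0,0,0],[0,0,0],0],
  [[0,0,0],[0,0,0],0.4],
  [[0,0,0],[0,0,0],0.4],
  [[0,0,0],[0,0,0],0.4],
  [[0,0,0],[0,0,0],0.4],
  [[0,0,0],[0,0,0],0.4],
  [[0,0,0],[0,0,0],0.4],
])

```text
t: 8.92
eef_pos: [0.5556, -0.0562, 0.1006]
ee_rot: [-3.141, 0.0, -1.769]
force: [-0.2, -0.8, 0.1]
width: 0.035
```

Call:
arm_command([
  [[0,0,-10],[0,0,0],0.4],
  [[0,0,-15],[0,0,0],0.4],
  [[0,0,-25],[0,0,0],0.4],
  [[0,0,-30],[0,0,0],0.4],
  [[0,0,-20],[0,0,0],0.4],
  [[-20,0,0],[0,0,0],0],
  [[-30,0,0],[0,0,0],0],
  [[-30,0,0],[0,0,0],0],
  [[-30,0,0],[0,0,0],0],
  [[-30,0,0],[0,0,0],0],
  [[-30,0,0],[0,0,0],0],
  [[-30,0,0],[0,0,0],0],
  [[0,0,0],[0,0,0],0],
])

```text
t: 10.0
eef_pos: [0.5961, 0.1442, 0.2012]
ee_rot: [-3.14, 0.001, -1.766]
force: [0.6, -1.7, -0.0]
width: 0.0004
```

```bash
python3 -c "
from h import *
snap('top','top3.png')
im=snap('side','side3.png')[:,:,::-1]
cv2.imwrite('pics/crop5.png',cv2.resize(im[140:290,260:430],None,fx=4,fy=4,interpolation=2))
c=np.array([.573,.027]); 
for a in(123.9,115,105): 
  a=np.radians(a); u=np.array([np.cos(a),np.sin(a)]); t=np.array([-u[1],u[0]]); print(c+.12*u,t)
  # tool centre behind post (ccw side)
  print('tcp',c+.12*u+t*.025)
delta((.5,.1,.1))
"
```

```text
[0.50607059 0.12660147] [-0.83001229 -0.55774511]
tcp [0.48532028 0.11265785]
[0.52228581 0.13575693] [-0.90630779 -0.42261826]
tcp [0.49962811 0.12519148]
[0.54194171 0.1429111 ] [-0.96592583 -0.25881905]
tcp [0.51779357 0.13644062]
t 10.1 pos [0.5949 0.141  0.2009] rot [ 1.8000e+02 -1.0000e-02 -1.0124e+02] F [-0.53 -0.24 -0.33] w 0.0005 delta mm [ 58.7  85.1 100.9]
```

View pics/crop5.png

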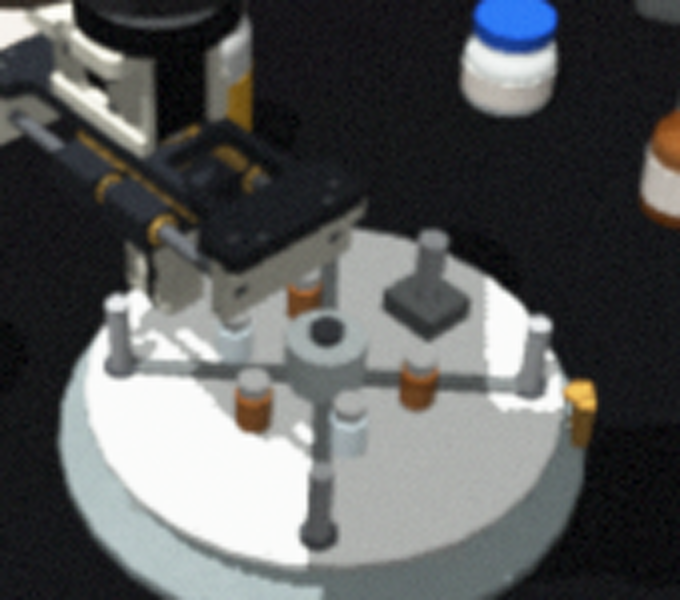

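The pin stands in the guide block hole, with its head well above the block at (366,205). Next I'll turn the tool so its −x face pushes the rear-left post, at about 124° bearing.

Call:
arm_command([
  [[0,0,0],[0,0,6.4],0],
  [[0,0,0],[0,0,6.4],0],
  [[0,0,0],[0,0,6.4],0],
  [[0,0,0],[0,0,6.4],0],
  [[0,0,0],[0,0,6.4],0],
  [[0,0,0],[0,0,6.4],0],
  [[0,0,0],[0,0,6.4],0],
  [[0,0,0],[0,0,0],0],
  [[0,0,0],[0,0,0],0],
])

```text
t: 10.85
eef_pos: [0.5948, 0.139, 0.201]
ee_rot: [-3.142, 0.0, -2.548]
force: [0.6, -1.0, 0.7]
width: 0.0005
```

```bash
python3 -c "
from h import *
delta((.480,.109,.09))"
```

```text
t 10.85 pos [0.5948 0.139  0.201 ] rot [-1.80e+02  2.00e-02 -1.46e+02] F [ 0.58 -0.98  0.68] w 0.0005 delta mm [112.   39.4 111. ]
```

Call:
arm_command([
  [[28,10,0],[0,0,0],0],
  [[28,10,0],[0,0,0],0],
  [[28,10,0],[0,0,0],0],
  [[28,9.4,0],[0,0,0],0],
  [[0,0,0],[0,0,0],0],
  [[0,0,0],[0,0,0],0],
  [[0,0,30],[0,0,0],0],
  [[0,0,30],[0,0,0],0],
  [[0,0,30],[0,0,0],0],
  [[0,0,21],[0,0,0],0],
  [[0,0,0],[0,0,0],0],
  [[0,0,0],[0,0,0],0],
  [[0,0,0],[0,0,0],0],
])

```text
t: 11.93
eef_pos: [0.4812, 0.1106, 0.0907]
ee_rot: [-3.141, 0.001, -2.549]
force: [0.7, 0.3, 1.5]
width: 0.0007
```

```bash
python3 -c "
from h import *
delta((.506,.1266,.09))
snap('side','side4.png')"
```

```text
t 11.93 pos [0.4812 0.1106 0.0907] rot [-1.7997e+02  7.0000e-02 -1.4607e+02] F [0.74 0.25 1.48] w 0.0007 delta mm [-29.5  -0.6   0.7]
```

View pics/side4.png

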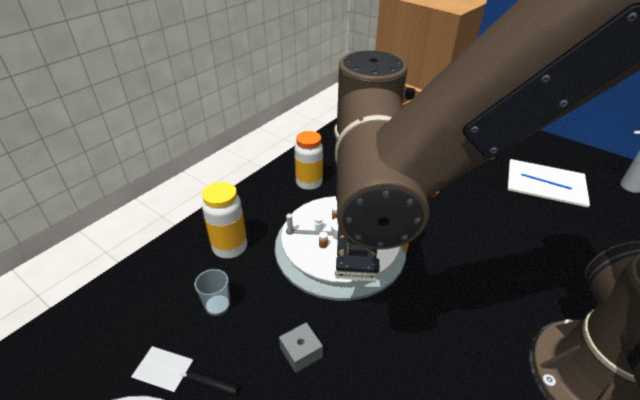

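Call:
arm_command([
  [[-3,0,0],[0,0,0],0],
  [[-3,0,0],[0,0,0],0],
  [[-3,0,0],[0,0,0],0],
  [[-3,0,0],[0,0,0],0],
  [[-2.1,0,0],[0,0,1],0],
  [[-2.1,0,0],[0,0,1],0],
  [[-2.1,0,0],[0,0,1],0],
  [[-5.3,-0.1,0],[0,0,2.5],0],
  [[-5.3,-0.1,0],[0,0,2.5],0],
  [[-5.3,-0.1,0],[0,0,2.5],0],
  [[-5.3,-0.1,0],[0,0,2.5],0],
  [[-2.1,0,0],[0,0,1],0],
  [[0,0,0],[0,0,0],0],
])

```text
t: 13.07
eef_pos: [0.5166, 0.1306, 0.0894]
ee_rot: [-3.141, -0.0, -2.796]
force: [0.4, -0.2, -0.5]
width: 0.0006
```

```bash
cat >> h.py <<'E'
def where():
    s=arm.get_state(); p=s['eef_pos'][:2]-[.573,.027]; r=np.hypot(*p); a=np.degrees(np.arctan2(p[1],p[0]))
    y=np.degrees(s['ee_rot'][2]); x=np.array([np.cos(np.radians(y)),np.sin(np.radians(y))])
    q=p-x*16.5e-3
    print('t',s['t'].round(2),'r',r.round(4),'tcp ang',a.round(2),'yaw',y.round(1),'post ang',np.degrees(np.arctan2(q[1],q[0])).round(2),'r',np.hypot(*q).round(4),'F along push',(-s['force'][:2]@-x).round(2),s['force'].round(2))
E
python3 -c "
from h import *
where()
im=snap('top','top5.png')[:,:,::-1]
cv2.imwrite('pics/crop6.png',cv2.resize(im[140:272,240:400],None,fx=4,fy=4,interpolation=2))"
```

```text
Traceback (most recent call last):
  File "h.py", line 21, in where
    print('t',s['t'].round(2),'r',r.round(4),'tcp ang',a.round(2),'yaw',y.round(1),'post ang',np.degrees(np.arctan2(q[1],q[0])).round(2),'r',np.hypot(*q).round(4),'F along push',(-s['force'][:2]@-x).round(2),s['force'].round(2))
              ^^^^^^^^^^^^
AttributeError: 'float' object has no attribute 'round'
```

```bash
sed -i "s/s\['t'\].round(2)/round(s['t'],2)/" h.py
python3 -c "
from h import *
where()
im=snap('top','top5.png')[:,:,::-1]
cv2.imwrite('pics/crop6.png',cv2.resize(im[140:272,240:400],None,fx=4,fy=4,interpolation=2))"
```

```text
t 13.07 r 0.1179 tcp ang 118.57 yaw -160.2 post ang 110.53 r 0.1165 F along push -0.33 [ 0.4  -0.15 -0.5 ]
```

View pics/crop6.png

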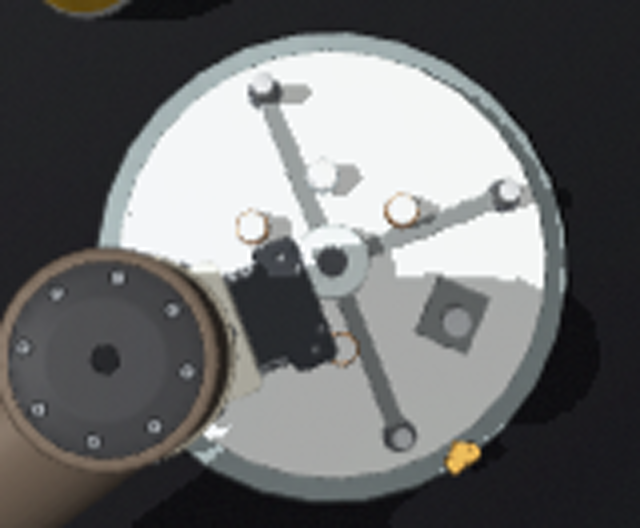

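The carousel has turned clockwise, the pin is still upright in the guide (crop (457,320)), and the pointer is at (463,457). I'll compute the angles.

```bash
python3 -c "
from h import *
def T(x,y,z): return ray('top',240+(x+.5)/4-.5,140+(y+.5)/4-.5,z)
c=np.array([.573,.027])
for x,y,z,o in((263,86,.098,135),(509,188,.098,45),(400,434,.098,-45),(457,320,.106,0),(463,457,.048,0)):
  p=T(x,y,z)[:2]-c; print(np.hypot(*p).round(4),(np.degrees(np.arctan2(p[1],p[0]))-o).round(1))"
```

```text
0.1178 -114.5
0.1195 -114.5
0.1172 -115.5
0.0863 -117.9
0.1523 -147.6
```

Call:
arm_command([
  [[-2.5,0.3,0],[0,0,1.2],0],
  [[-5.2,0.3,0],[0,0,2.5],0],
  [[-5.2,0.3,0],[0,0,2.5],0],
  [[-5.2,0.3,0],[0,0,2.5],0],
  [[-5.2,0.3,0],[0,0,2.5],0],
  [[-5.2,0.2,0],[0,0,2.5],0],
  [[-5.2,0.2,0],[0,0,2.5],0],
  [[-5.2,0.2,0],[0,0,2.5],0],
  [[-2.5,0,0],[0,0,1.2],0],
  [[0,0,0],[0,0,0],0],
  [[0,0,0],[0,0,0],0],
])

```text
t: 14.03
eef_pos: [0.5562, 0.1402, 0.0896]
ee_rot: [-3.142, 0.0, -3.142]
force: [0.8, -1.1, -0.0]
width: 0.0002
```

```bash
python3 -c "
from h import *
where()"
```

```text
t 14.03 r 0.1145 tcp ang 98.42 yaw -180.0 post ang 90.13 r 0.1132 F along push -0.77 [ 0.77 -1.06 -0.01]
```

The geometry is consistent: post at 90.1°, tray at about −135°. From here I'll creep, because the lock could be anywhere from −141° to −155°.

Call:
arm_command([
  [[-1.2,0.5,0],[0,0,0.6],0],
  [[-1.2,0.5,0],[0,0,0.6],0],
  [[-1.2,0.5,0],[0,0,0.6],0],
  [[-1.2,0.5,0],[0,0,0.6],0],
  [[-1.2,0.5,0],[0,0,0.6],0],
  [[-1.2,0.5,0],[0,0,0.6],0],
  [[-0.8,0.5,0],[0,0,0.4],0],
  [[0,0,0],[0,0,0],0],
])

```text
t: 14.7
eef_pos: [0.5645, 0.1437, 0.0895]
ee_rot: [3.141, 0.0, 3.07]
force: [-0.5, -0.6, 0.3]
width: 0.0005
```

```bash
python3 -c "
from h import *
where()"
```

```text
t 14.7 r 0.117 tcp ang 94.15 yaw 175.9 post ang 86.05 r 0.1158 F along push 0.45 [-0.49 -0.62  0.33]
```

Call:
arm_command([
  [[-0.6,0.2,0],[0,0,0.3],0],
  [[-0.6,0.2,0],[0,0,0.3],0],
  [[-0.6,0.2,0],[0,0,0.3],0],
  [[-0.6,0.2,0],[0,0,0.3],0],
])

```text
t: 15.03
eef_pos: [0.5667, 0.1442, 0.0895]
ee_rot: [-3.142, -0.0, 3.05]
force: [-0.9, -1.9, -0.2]
width: 0.0006
```

```bash
python3 -c "
from h import *
where()"
```

```text
t 15.03 r 0.1173 tcp ang 93.06 yaw 174.7 post ang 84.98 r 0.1161 F along push 0.7 [-0.88 -1.89 -0.23]
```

Call:
arm_command([
  [[-0.6,0.1,0],[0,0,0.3],0],
  [[-0.6,0.1,0],[0,0,0.3],0],
  [[-0.6,0.1,0],[0,0,0.3],0],
  [[-0.6,0.1,0],[0,0,0.3],0],
])

```text
t: 15.37
eef_pos: [0.5692, 0.1443, 0.0895]
ee_rot: [-3.142, -0.0, 3.029]
force: [-1.2, -1.3, -0.2]
width: 0.0005
```

Call:
arm_command([
  [[-0.6,0.1,0],[0,0,0.3],0],
  [[-0.6,0.1,0],[0,0,0.3],0],
  [[-0.6,0.1,0],[0,0,0.3],0],
  [[-0.6,0.1,0],[0,0,0.3],0],
])

```text
t: 15.7
eef_pos: [0.5717, 0.1444, 0.0896]
ee_rot: [3.142, 0.0, 3.008]
force: [-1.2, -1.4, 0.1]
width: 0.0004
```

Call:
arm_command([
  [[-0.6,0.1,0],[0,0,0.3],0],
  [[-0.6,0.1,0],[0,0,0.3],0],
  [[-0.6,0.1,0],[0,0,0.3],0],
  [[-0.6,0.1,0],[0,0,0.3],0],
])

```text
t: 16.03
eef_pos: [0.5741, 0.1445, 0.0895]
ee_rot: [3.142, -0.0, 2.987]
force: [-2.1, -1.8, -0.4]
width: 0.0004
```

Call:
arm_command([
  [[-0.6,0.1,0],[0,0,0.3],0],
  [[-0.6,0.1,0],[0,0,0.3],0],
  [[-0.6,0.1,0],[0,0,0.3],0],
  [[-0.6,0.1,0],[0,0,0.3],0],
])

```text
t: 16.37
eef_pos: [0.5765, 0.1446, 0.0896]
ee_rot: [3.142, 0.0, 2.966]
force: [-1.3, 0.1, -0.4]
width: 0.0004
```

Call:
arm_command([
  [[-0.6,0.1,0],[0,0,0.3],0],
  [[-0.6,0.1,0],[0,0,0.3],0],
  [[-0.6,0.1,0],[0,0,0.3],0],
  [[-0.6,0.1,0],[0,0,0.3],0],
])

```text
t: 16.7
eef_pos: [0.5789, 0.1445, 0.0896]
ee_rot: [-3.142, -0.0, 2.945]
force: [-1.5, -1.3, 0.4]
width: 0.0007
```

```bash
python3 -c "
from h import *
where()"
```

```text
t 16.7 r 0.1176 tcp ang 87.1 yaw 168.7 post ang 79.04 r 0.1164 F along push 1.18 [-1.47 -1.34  0.41]
```

Call:
arm_command([
  [[-0.6,0.1,0],[0,0,0.3],0],
  [[-0.6,0.1,0],[0,0,0.3],0],
  [[-0.6,0.1,0],[0,0,0.3],0],
  [[-0.6,0.1,0],[0,0,0.3],0],
])

```text
t: 17.03
eef_pos: [0.5814, 0.1444, 0.0896]
ee_rot: [3.141, 0.0, 2.924]
force: [-1.1, 0.6, -0.7]
width: 0.0003
```

Call:
arm_command([
  [[-0.6,0.1,0],[0,0,0.3],0],
  [[-0.6,0.1,0],[0,0,0.3],0],
  [[-0.6,0.1,0],[0,0,0.3],0],
  [[-0.6,0.1,0],[0,0,0.3],0],
])

```text
t: 17.37
eef_pos: [0.5839, 0.1443, 0.0896]
ee_rot: [3.141, 0.0, 2.903]
force: [-1.5, -0.4, 0.3]
width: 0.0007
```

Call:
arm_command([
  [[-0.6,0.1,0],[0,0,0.3],0],
  [[-0.6,0.1,0],[0,0,0.3],0],
  [[-0.6,0.1,0],[0,0,0.3],0],
  [[-0.6,0.1,0],[0,0,0.3],0],
])

```text
t: 17.7
eef_pos: [0.5863, 0.144, 0.0896]
ee_rot: [3.142, 0.0, 2.882]
force: [-1.5, -1.0, 0.4]
width: 0.0005
```

Call:
arm_command([
  [[-0.6,0.1,0],[0,0,0.3],0],
  [[-0.6,0.1,0],[0,0,0.3],0],
  [[-0.6,0.1,0],[0,0,0.3],0],
  [[-0.6,0.1,0],[0,0,0.3],0],
])

```text
t: 18.03
eef_pos: [0.5888, 0.1438, 0.0896]
ee_rot: [3.141, 0.0, 2.861]
force: [-0.8, 0.0, 1.0]
width: 0.0005
```

```bash
python3 -c "
from h import *
where()
snap('top','top6.png');snap('side','side6.png')"
```

```text
t 18.03 r 0.1179 tcp ang 82.32 yaw 163.9 post ang 74.27 r 0.1166 F along push 0.81 [-0.84  0.03  0.98]
```

Call:
arm_command([
  [[-0.6,0.1,0],[0,0,0.3],0],
  [[-0.6,0.1,0],[0,0,0.3],0],
  [[-0.6,0.1,0],[0,0,0.3],0],
  [[-0.6,0.1,0],[0,0,0.3],0],
])

```text
t: 18.47
eef_pos: [0.5911, 0.1436, 0.0896]
ee_rot: [3.141, 0.0, 2.84]
force: [-0.2, -0.1, 0.1]
width: 0.0005
```

Call:
arm_command([
  [[-0.6,0.1,0],[0,0,0.3],0],
  [[-0.6,0.1,0],[0,0,0.3],0],
  [[-0.6,0.1,0],[0,0,0.3],0],
  [[-0.6,0.1,0],[0,0,0.3],0],
])

```text
t: 18.8
eef_pos: [0.5935, 0.1431, 0.0896]
ee_rot: [3.142, 0.0, 2.819]
force: [-1.6, -0.6, 1.0]
width: 0.0004
```

Call:
arm_command([
  [[-0.6,0.1,0],[0,0,0.3],0],
  [[-0.6,0.1,0],[0,0,0.3],0],
  [[-0.6,0.1,0],[0,0,0.3],0],
  [[-0.6,0.1,0],[0,0,0.3],0],
])

```text
t: 19.13
eef_pos: [0.5959, 0.1427, 0.0896]
ee_rot: [-3.142, -0.0, 2.798]
force: [-1.1, 1.5, 0.5]
width: 0.0004
```

```bash
python3 -c "
from h import *
where()
a=snap('top','top7.png')[:,:,::-1];b=snap('side','side7.png')[:,:,::-1]
o=np.zeros((528,800,3),np.uint8)
o[:396,:400]=cv2.resize(a[140:272,255:388],(400,396),interpolation=2)
o[:400,400:]=cv2.resize(b[150:290,265:405],(400,400),interpolation=2)
cv2.imwrite('pics/crop7.png',o[:400])"
```

```text
t 19.13 r 0.1179 tcp ang 78.82 yaw 160.3 post ang 70.78 r 0.1166 F along push 1.56 [-1.12  1.5   0.47]
```

View pics/crop7.png

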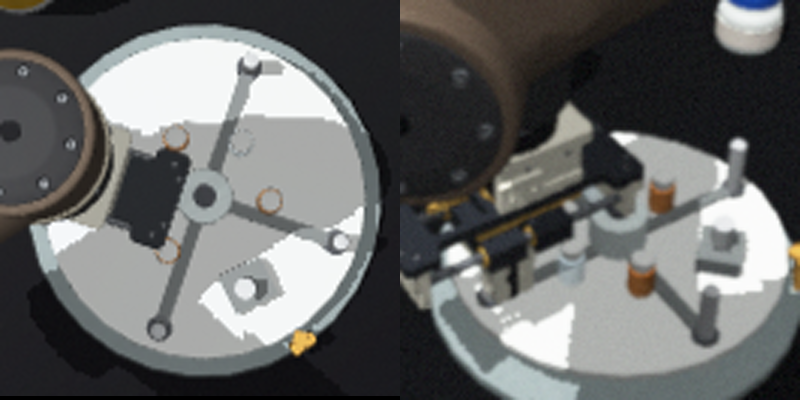

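The side view shows the pin head low on the guide block, at about (724,225) in the crop, so it may have dropped. I'll check this numerically.

```bash
python3 -c "
from h import *
c=np.array([.573,.027])
k=133/400; 
def T(x,y,z): return ray('top',255+(x+.5)*k-.5,140+(y+.5)/3-.5,z)
for x,y,z,o in((251,65,.098,135),(342,240,.098,45),(158,328,.098,-45),(245,289,.09,0),(245,289,.106,0),(301,342,.048,0)):
  p=T(x,y,z)[:2]-c; print(np.hypot(*p).round(4),(np.degrees(np.arctan2(p[1],p[0]))-o).round(1))
for th in(-154,-156):
  g=c+.085*np.array([np.cos(np.radians(th)),np.sin(np.radians(th))])
  for z in(.062,.09,.106):
    p=proj('side',(*g,z)); q=proj('top',(*g,z)); print(th,z,((p-[265,150])/.35+[400,0]).round(1),((q-[255,140])/[k,1/3]).round(1))"
```

```text
0.1154 -156.1
0.1204 -155.0
0.1184 204.2
0.0862 -158.6
0.0857 -158.8
0.1509 -148.0
-154 0.062 [721.1 238.2] [249.5 282.6]
-154 0.09 [724.5 213.1] [250.7 283.2]
-154 0.106 [726.6 198.3] [251.5 283.6]
-156 0.062 [720.6 240.7] [246.4 284.2]
-156 0.09 [724.1 215.6] [247.6 284.8]
-156 0.106 [726.1 200.8] [248.3 285.2]
```

The observed head height matches the dropped position: predicted row is about 218 if dropped and 203 if riding. I'll carry on gently until the lock's far wall carries load.

Call:
arm_command([
  [[-0.5,0,0],[0,0,0.2],0],
  [[-0.5,0,0],[0,0,0.2],0],
  [[-0.5,0,0],[0,0,0.2],0],
  [[0,0,0],[0,0,0],0],
])

```text
t: 19.57
eef_pos: [0.5974, 0.1423, 0.0896]
ee_rot: [3.141, 0.0, 2.788]
force: [-0.1, 0.2, 0.5]
width: 0.0007
```

Call:
arm_command([
  [[-0.5,0,0],[0,0,0.2],0],
  [[-0.5,0,0],[0,0,0.2],0],
  [[-0.5,0,0],[0,0,0.2],0],
  [[0,0,0],[0,0,0],0],
])

```text
t: 19.9
eef_pos: [0.5987, 0.142, 0.0896]
ee_rot: [3.141, -0.0, 2.778]
force: [-1.0, 2.9, -0.1]
width: 0.0004
```

Call:
arm_command([
  [[-0.5,0,0],[0,0,0.2],0],
  [[-0.5,0,0],[0,0,0.2],0],
  [[0,0,0],[0,0,0],0],
])

```text
t: 20.15
eef_pos: [0.5993, 0.1418, 0.0896]
ee_rot: [3.141, -0.001, 2.77]
force: [-3.5, 4.7, 1.6]
width: 0.0003
```

Call:
arm_command([
  [[-0.5,0,0],[0,0,0],0],
  [[-0.5,0,0],[0,0,0],0],
  [[0,0,0],[0,0,0],0],
  [[0,0,0],[0,0,0],0],
])

```text
t: 20.48
eef_pos: [0.5997, 0.1417, 0.0895]
ee_rot: [3.141, -0.001, 2.771]
force: [-6.5, 6.3, 2.9]
width: 0.0005
```

Call:
arm_command([
  [[-0.4,0,0],[0,0,0],0],
  [[-0.4,0,0],[0,0,0],0],
  [[0,0,0],[0,0,0],0],
  [[0,0,0],[0,0,0],0],
])

```text
t: 20.82
eef_pos: [0.5999, 0.1415, 0.0895]
ee_rot: [3.142, -0.002, 2.771]
force: [-8.3, 7.7, 3.9]
width: 0.0003
```

The load is about 12 N and the lock holds: the TCP has hardly moved. I'll hold for half a second, then back off and lift.

Call:
arm_command([
  [[-0.2,0,0],[0,0,0],0],
  [[0,0,0],[0,0,0],0],
  [[0,0,0],[0,0,0],0],
  [[0,0,0],[0,0,0],0],
  [[0,0,0],[0,0,0],0],
  [[0,0,0],[0,0,0],0],
])

```text
t: 21.32
eef_pos: [0.6, 0.1415, 0.0895]
ee_rot: [-3.142, -0.002, 2.771]
force: [-9.6, 8.8, 5.4]
width: -0.0003
```

Call:
arm_command([
  [[2,0,0],[0,0,0],0],
  [[3,0,0],[0,0,0],0],
  [[6,0,0],[0,0,0],0],
  [[6,0,0],[0,0,0],0],
  [[0,0,0],[0,0,0],0],
  [[0,0,0],[0,0,0],0],
  [[0,0,-15],[0,0,0],0],
  [[0,0,-30],[0,0,0],0],
  [[0,0,-40],[0,0,0],0],
  [[0,0,-30],[0,0,0],0],
  [[0,40,0],[0,0,0],0],
  [[0,40,0],[0,0,0],0],
  [[0,40,0],[0,0,0],0],
  [[0,0,0],[0,0,0],0],
  [[0,0,0],[0,0,0],0],
  [[0,0,0],[0,0,0],0],
])

```text
t: 22.65
eef_pos: [0.6289, 0.2585, 0.2039]
ee_rot: [-3.141, -0.001, 2.771]
force: [0.3, 0.4, -0.4]
width: 0.0009
```

```bash
python3 -c "
from h import *
where()
a=snap('top','top8.png')[:,:,::-1];b=snap('side','side8.png')[:,:,::-1]
o=np.zeros((400,800,3),np.uint8)
o[:396,:400]=cv2.resize(a[140:272,255:388],(400,396),interpolation=2)
o[:400,400:]=cv2.resize(b[150:290,265:405],(400,400),interpolation=2)
cv2.imwrite('pics/crop8.png',o)"
```

```text
t 22.65 r 0.2382 tcp ang 76.43 yaw 158.8 post ang 72.47 r 0.2366 F along push -0.11 [ 0.28  0.43 -0.4 ]
```

View pics/crop8.png

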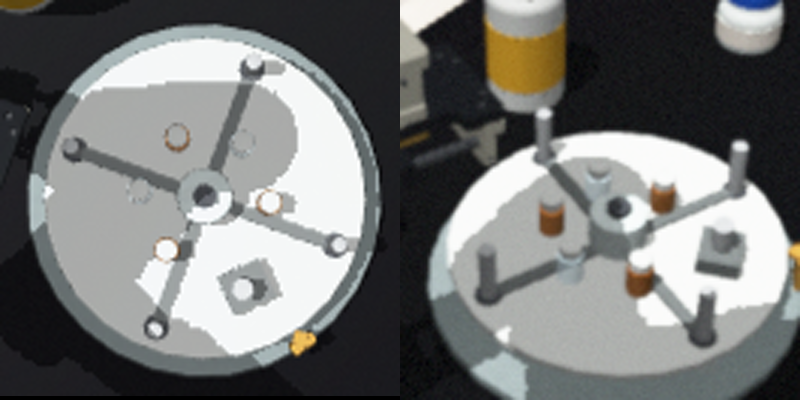

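The pin is low and upright in the guide, the tray stands about 0.15 rad past the pointer and is at rest, and the arm is clear. I'm handing in.

```bash
python3 -c "
from station import arm
print(arm.job_done())"
```

```text
the job is handed in; nothing more can be done
None
```

I put the pin in the guide hole and let go. I then pushed the carousel clockwise by a rim post until the pin dropped into the lock hole, and handed the job in at 22.7 s; no verdict was reported.

- **Lock test:** with the pin down, I pressed against the lock at 12–14 N for about half a second. The tool hardly moved, and no reading went above about 14 N. I then backed off and lifted clear.
- **Drop:** the pin's head height in the side view matched the dropped position rather than riding on the plate. I saw no clear force sign at the moment it fell. The force only rose later, when the pin met the far wall of the hole.
- **Last look:** the pin was upright and low in the guide block. By eye, the tray was about 0.15 rad past the pointer (limit 0.22), with the arm clear. In the final views the jars in sight were unmoved, but I did not measure any bystander's position.
- **Disagreement:** after the drop, tray angles read from the different posts and the pin head spread by about 3°, which does not threaten the 0.22 rad limit.
- **Pictures:** I viewed 11, one over the budget of 10.

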